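Shim a rocking gem scale

TASK

The white gem scale on the jeweller's bench rocks, because its copper-coloured corner foot is too short. With your fingertips push the orange wedge shim along the bench, thin end first, under that foot until the scale stands level and no longer rocks, its three black feet all down on the bench, and then take your hand away. Only push the shim, do not pick it up; do not shove the scale out of its place or lift it, and leave the other things on the bench alone.

Things in the scene. Friction and masses are not known exactly. Their poses are not given: they have to be found in the camera images.
- scale: White gem scale, loose, about 1.6 kg: housing 120 x 170 mm (x, y), its top 65 mm above the black feet's undersides, a pan on it up to 77 mm; four feet on corner lugs. Origin: middle of the four feet, level with the black feet's undersides; z is vertical when the scale is level. At the start it leans 0.066 rad towards the short foot, which bears about a quarter of the weight; the far foot hangs in the air.
- short_foot (a point): Lowest point of the short copper-coloured foot, at (-85, -115, +9) mm in the scale's frame: 9 mm shorter than the others. A ball of 26 mm diameter under a corner lug (30 mm across, 30 to 39 mm up) with a copper-coloured knob above, up to 49 mm. It touches the bench at the start; with the scale level it is 9 mm above the bench.
- far_foot (a point): Lowest point of the black foot diagonally opposite the short one, at (85, 115, 0) mm in the scale's frame. At the start it hangs about 9 mm above the bench; it comes down to 0 as the short foot is raised to 9 mm.
- left_foot (a point): Lowest point of the black foot at (-85, 115, 0) mm in the scale's frame; stands on the bench (height 0).
- right_foot (a point): Lowest point of the black foot at (85, -115, 0) mm in the scale's frame; stands on the bench (height 0).
- shim: Orange wedge shim, loose, 70 g, flat on the bench: 110 mm long (x), 45 mm wide. Origin at the centre of its underside; +x points to the thin end. It slopes evenly from 1 mm thick (x = +55 mm) to 16 mm (x = -55 mm), where an upright heel 10 mm long and 26 mm high spans the width. Its thin end points roughly at the short foot, 25 to 90 mm off. Scale level: foot 3 to 10 mm to the heel side of the middle.
- shim_heel (a point): Centre of the outer upright face of the shim's heel, 13 mm above its underside: the face to push on (45 mm wide, 26 mm high), outward normal is the shim's -x. Under the foot it takes some 5 to 8 N to push; once the scale is level the resistance climbs to 13 to 20 N and then the whole scale begins to slide.
- shim_nose (a point): Middle of the shim's thin edge, on its underside.
- ring_box: Blue ring box, 52 x 52 x 40 mm, loose; origin under its centre.
- bead_jar: Green glass bead jar with brass cap, 46 mm across, 62 mm high, loose; origin under its centre.
- polish_bar: Pinkish bar of polishing compound, 85 x 42 x 32 mm, loose; origin under its centre.
- pliers: Small pliers with red handles, about 137 mm long, 11 mm high, lying flat; origin under the pivot.
- loupe: Eyepiece loupe, 32 mm across and 22 mm high with a flat steel tail, lying flat; origin under the eyepiece.
- graver: Graver with a wooden handle, 160 mm long, lying flat along its x.
Mind the look-alikes: they are no part of the job. Several things have the shape of the shim; the one meant has the colours described above.

How it is judged:
On the way:
1. the shim has gone in under the short foot and carries it (contact force between shim and scale above 0.5 N and height (world z) of short_foot above 0.003 m), for 0.2 s.
At the end, for the whole second after the job is handed in: The scale is level within about 1.1 degrees (0.02 rad), its three black feet are each within 2.5 mm of the bench, the shim lies flat under the short foot and carries it with more than 0.5 N, and scale and shim are at rest (angle between scale's own z axis and vertical below 0.02 rad and height (world z) of each of far_foot, left_foot, right_foot below 0.0025 m and contact force between shim and scale above 0.5 N and angle between shim's own z axis and vertical below 0.06 rad and linear speed of each of scale, shim below 0.01 m/s); the robot touches nothing.
It fails at once if the shim is lifted off the bench (more than 10 mm) or tipped up (more than 0.3 rad) (height (world z) of shim above 0.01 m or angle between shim's own z axis and vertical above 0.3 rad).
It fails at once if the scale is shoved more than 30 mm out of its place (distance of scale from where it was at the start of the episode above 0.03 m).
It fails at once if the scale is lifted: its middle rises more than 15 mm, or it leans more than 0.15 rad (height (world z) of scale above 0.015 m or angle between scale's own z axis and vertical above 0.15 rad).
It fails at once if another thing on the bench is moved by more than 20 mm (distance of any of ring_box, bead_jar, polish_bar, pliers, loupe, graver from where it was at the start of the episode above 0.02 m).
It also fails if it takes over 48 s, if anything falls off the work surface, if the arm or the gripper's body presses on something with over 40 N, if the wrist force passes 120 N, or if a joint passes its speed limit or range.

ROBOT

A 6-joint arm with a two-finger parallel gripper is mounted at the origin on the work surface. World frame = base frame: x ahead of the robot, y to its left, z up, the work surface at z = 0. Lengths are in m, angles in rad, forces in N, time in s.
With the tool pointing down it reaches from about 0.3 to 0.775 m from the base axis. Payload 14.6 kg.
Tool frame: the origin (TCP) lies between the finger pads; the fingertips stand 8 mm ahead of it and the grasp point (between the pads) lies 11 mm behind it; z points along the fingers, y is the direction in which the jaws open and shut (so a half turn about z gives the same grasp; the last joint's range is limited). The gripper opens to 94 mm and grips with 3 to 60 N. Pads are 16 mm wide; open, the fingers measure 119 mm over their backs; the gripper's body (75 mm by 177 mm) begins 78 mm behind the grasp point.
Start: joints at [1.08, 0.3, 1.521, -0, 1.321, -0.067], TCP at [0.226, 0.501, 0.213] pointing down, gripper open.
Joint ranges: [-3.03, 3.03], [-0.79, 2.21], [0.23, 2.52], [-1.04, 4.18], [0, 3.07], [-2.55, 2.55]. Speed limits (rad/s): [2.22, 2.22, 2.57, 3.14, 3.14, 3.14].

INTERFACE

Orientations are given as [roll, pitch, yaw] about the fixed x, y, z axes, in that order (R = Rz(yaw) Ry(pitch) Rx(roll)).
In Python, from station import ctrl, viewer, workorder gives the robot as it stands.
- The arm moves only by the tool play_rows, never from a script. Its argument "commands" is a list of rows, each an object of numbers: "dx", "dy", "dz": the shift along the tool's x, y, z in m; "ax", "ay", "az": the turn, a rotation vector about the tool's x, y, z in degrees. In form: [{"dx": .., "dy": .., "dz": .., "ax": .., "ay": .., "az": ..}, ...]. A call has exactly 5 rows; each row shifts and turns the pose as measured when the row begins, along the tool's axes as they then stand; what a row does not reach is not made up. A row lasts 1/12 s, in which the tool goes at most 41.7 mm and 7.16 degrees, less where a joint would pass 70% of its speed; a pose out of reach is approached as far as the arm can. A call with a gripper value outside its range is refused whole. "claw" is the opening, from 0 (shut) to 1 (fully open), set as the call begins (left out, the last holds). The fingers move at their own pace and stop on an object; "squeeze" is the grip in N (left out, the last holds). Time passes only in rows, so rows that do not move let the fingers close, or fill a call up. It gives the time, the measured TCP pose, the force and the opening at its end, in the units of the state.
- ctrl.get_obs(): the state, without advancing time (a new reading comes with each control period).
- viewer.camera(name): name is "scene" or "top" or "wrist"; returns the picture (400x640x3 uint8, red, green, blue); there is no depth.
- viewer.camera_model(name): a dict with "K" (3x3 intrinsics, pixels), "pose" (4x4, takes a point from camera to world coordinates); the wrist camera has in their place "T_tool_cam" (4x4, takes a point from camera to tool coordinates, whose origin is the TCP and whose axes are the flange's). Camera axes: x right, y down, z forward; pixel columns grow to the right and rows downward; lengths in m; the calibration is good to about 2 mm. A picture is of the moment at which its call begins: read the wrist's pose just before it. camera_model takes no time and is no camera call.
- workorder.hand_in(): hands the job in, once; it reports no verdict.
The state is a dict: "time_s": time; "qpos": joint angles; "joint_vel": joint speeds; "tau": joint torques, N m; "ee_pos": TCP position; "eef_rot": TCP orientation; "force": force on the tool from outside, world axes, zero at the start; "moment": the same for the moment, N m; "grip_width": finger opening in m.
Only numpy, scipy, OpenCV 4.12 (cv2) and the standard library are available. Lean on these libraries where they do the work, as an engineer would, in place of code of your own. Each camera call takes 0.05 s, during which the arm holds its last target. There are 200 camera calls.

## Working session

There is one attempt and no reset: what is moved stays moved. The work goes in short steps, Python scripts to look and compute and a tool call to move; the robot and the scene stay as the last step left them, time stands still between calls to the robot, and variables do not carry over. Pictures are saved under pics/ and viewed, about 8 in all and at most 12, crops included, and the job is handed in when it is done.

Besides the shell and the picture viewer there is one more tool, called after "Emit:" by a JSON object that holds its "fn" and its "kwargs". play_rows: Moves the arm, as the interface text tells. Its arguments: {"type":"object","properties":{"commands":{"type":"array","items":{"type":"object","properties":{"dx":{"type":"number"},"dy":{"type":"number"},"dz":{"type":"number"},"ax":{"type":"number"},"ay":{"type":"number"},"az":{"type":"number"}}}},"claw":{"type":"number"},"squeeze":{"type":"number"}},"required":["commands"]}

```bash
mkdir -p pics; ls; cat > h.py <<'E'
import numpy as np, cv2
from station import ctrl, viewer, workorder
def ray(name,uv,z):
    m=viewer.camera_model(name); K=np.array(m["K"]); T=np.array(m["pose"])
    d=T[:3,:3]@np.linalg.inv(K)@np.array([uv[0],uv[1],1.]); o=T[:3,3]
    return o+d*(z-o[2])/d[2]
def shot(name,fn):
    im=np.array(viewer.camera(name)); cv2.imwrite("pics/"+fn,im[:,:,::-1]); return im
E
python3 - <<'E'
from h import *
a=shot("top","t0.png"); b=shot("scene","s0.png")
print(viewer.camera_model("top")); print(viewer.camera_model("scene"))
o=ctrl.get_obs(); print(o)
E
```

```text
pics
{'K': array([[431.86672795,   0.        , 320.25271118],
       [  0.        , 431.86672795, 201.24846381],
       [  0.        ,   0.        ,   1.        ]]), 'pose': array([[-0.06050597, -0.97465867,  0.21535903,  0.34245177],
       [-0.99815429,  0.06020416, -0.00796709,  0.00399113],
       [-0.00520032, -0.21544359, -0.97650244,  1.20421125],
       [ 0.        ,  0.        ,  0.        ,  1.        ]])}
{'K': array([[426.79288131,   0.        , 321.61505135],
       [  0.        , 426.79288131, 200.13938876],
       [  0.        ,   0.        ,   1.        ]]), 'pose': array([[ 0.79215885,  0.32891161, -0.51410262,  1.20511942],
       [ 0.61001234, -0.45322279,  0.64998003, -0.766495  ],
       [-0.01921704, -0.82849638, -0.55966459,  0.71215472],
       [ 0.        ,  0.        ,  0.        ,  1.        ]])}
{'time_s': 0.1, 'qpos': array([ 1.08041622e+00,  3.00421331e-01,  1.52148991e+00,  2.51705993e-05,
        1.32072599e+00, -6.65919646e-02]), 'joint_vel': array([ 2.92176518e-05, -1.43675509e-03, -9.72129580e-04, -5.40563907e-04,
        2.09998948e-04, -2.71004210e-04]), 'tau': array([ 1.09648445e-03, -5.32631385e+01, -3.53290021e+01,  7.09003396e-02,
        2.34001590e-02, -8.54559431e-06]), 'ee_pos': array([0.22605692, 0.50115249, 0.2129522 ]), 'eef_rot': array([-3.14055202e+00, -9.38356432e-05,  2.71779822e+00]), 'force': array([-0.10358343,  0.47194065,  0.13562213]), 'moment': array([ 0.04483859, -0.00193153, -0.00721747]), 'grip_width': 0.09394551088568648}
```

View pics/t0.png

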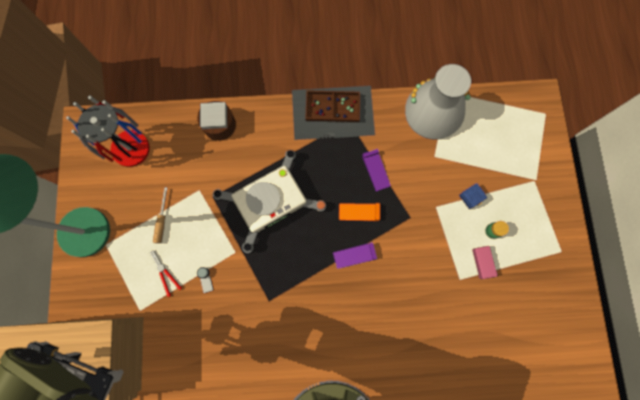

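View pics/s0.png

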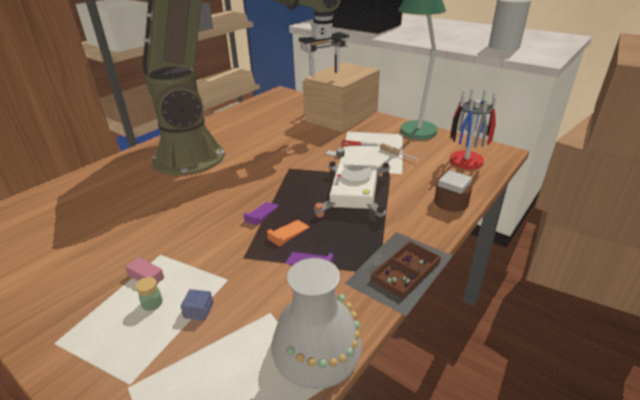

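The top view shows the orange shim at about (360,212), heel to the right, and the copper foot at about (320,206). Purple decoys sit at (376,170) and (355,256). Next I'll measure the shim and foot.

```bash
cat > m.py <<'E'
from h import *
import sys
def masks(im):
    hsv=cv2.cvtColor(im,cv2.COLOR_RGB2HSV)
    return cv2.inRange(hsv,(8,215,120),(20,255,255))
def big(m,near=None):
    n,l,s,c=cv2.connectedComponentsWithStats(m)
    i=1+np.argmax(s[1:,4]); return (l==i).astype(np.uint8),c[i],s[i]
def shim(name,im):
    m,c,s=big(masks(im)); cn=max(cv2.findContours(m,0,2)[0],key=cv2.contourArea)
    g=np.array([ray(name,p[0],0.010)[:2] for p in cn])
    r=cv2.minAreaRect((g*1000).astype(np.float32)); 
    print(name,"px",c,s,"rect mm",r,"\n",cv2.boxPoints(r).round(1).tolist())
def foot(name,im,c,z=0.042):
    hsv=cv2.cvtColor(im,cv2.COLOR_RGB2HSV); m=cv2.inRange(hsv,(0,70,70),(14,200,255))
    w=np.zeros_like(m); w[c[1]-14:c[1]+14,c[0]-14:c[0]+14]=1
    m,cc,s=big(m*w); print(name,"foot px",cc,s,"at z",z,(ray(name,cc,z)*1000).round(1))
E
python3 - <<'E'
from m import *
a=cv2.imread("pics/t0.png")[:,:,::-1].copy(); b=cv2.imread("pics/s0.png")[:,:,::-1].copy()
shim("top",a); shim("scene",b); foot("top",a,(320,206)); foot("scene",b,(320,210),0.035)
c=np.hstack([cv2.resize(a[130:270,250:400],None,fx=2.6,fy=2.6,interpolation=2),cv2.resize(b[140:280,240:390],None,fx=2.6,fy=2.6,interpolation=2)])
cv2.imwrite("pics/c0.png",c[:,:,::-1])
E
```

```text
top px [359.38609467 211.70118343] [339 203  41  18 676] rect mm ((569.6799926757812, -113.07742309570312), (113.34464263916016, 48.752925872802734), 86.478759765625) 
 [[541.9000244140625, -168.10000610351562], [590.5, -171.10000610351562], [597.5, -58.0], [548.7999877929688, -55.0]]Traceback (most recent call last):
  File "<stdin>", line 3, in <module>
  File "m.py", line 10, in shim
    m,c,s=big(masks(im)); cn=max(cv2.findContours(m,0,2)[0],key=cv2.contourArea)
          ~~~^^^^^^^^^^^
  File "m.py", line 8, in big
    i=1+np.argmax(s[1:,4]); return (l==i).astype(np.uint8),c[i],s[i]
        ~~~~~~~~~^^^^^^^^^
    return _wrapfunc(a, 'argmax', axis=axis, out=out, **kwds)
    return bound(*args, **kwds)
ValueError: attempt to get argmax of an empty sequence
```

```bash
sed -i 's/(8,215,120)/(7,165,110)/' m.py
python3 - <<'E'
from m import *
a=cv2.imread("pics/t0.png")[:,:,::-1].copy(); b=cv2.imread("pics/s0.png")[:,:,::-1].copy()
c=np.hstack([cv2.resize(a[130:270,250:400],None,fx=2.6,fy=2.6,interpolation=2),cv2.resize(b[140:280,240:390],None,fx=2.6,fy=2.6,interpolation=2)])
cv2.imwrite("pics/c0.png",c[:,:,::-1])
print(cv2.cvtColor(b,cv2.COLOR_RGB2HSV)[235,280:300:6], cv2.cvtColor(b,cv2.COLOR_RGB2HSV)[206:214:4,318:324:3])
for f in (lambda:shim("top",a),lambda:foot("top",a,(320,206)),lambda:foot("scene",b,(320,210),0.035),lambda:shim("scene",b)):
    try:f()
    except Exception as e:print(e)
E
```

```text
[[ 12 157 221]
 [ 12 154 223]
 [ 11 162 194]
 [  9  96  77]] [[[ 11 125 185]
  [ 10 126 174]]

 [[ 11  62 115]
  [ 13  30 121]]]
top px [350.8569234  266.41464718] [   49    78   571   322 89833] rect mm ((494.4896545410156, 2.89447021484375), (1487.3565673828125, 903.0675659179688), 89.80755615234375) 
 [[40.5, -739.2999877929688], [943.5, -742.2999877929688], [948.5, 745.0999755859375], [45.5, 748.0999755859375]]
top foot px [320.58227848 204.49367089] [316 200  10  10  79] at z 0.042 [589.6  -5.8  42. ]
scene foot px [318.30769231 205.01538462] [314 201   9   9  65] at z 0.035 [590.4  -4.7  35. ]
scene px [271.53333333 237.03333333] [268 232   9  10  30] rect mm ((555.4810180664062, -164.2604217529297), (13.792742729187012, 39.58293533325195), 80.50228118896484) 
 [[534.7999877929688, -167.8000030517578], [573.9000244140625, -174.3000030517578], [576.0999755859375, -160.6999969482422], [537.0999755859375, -154.1999969482422]]
```

View pics/c0.png

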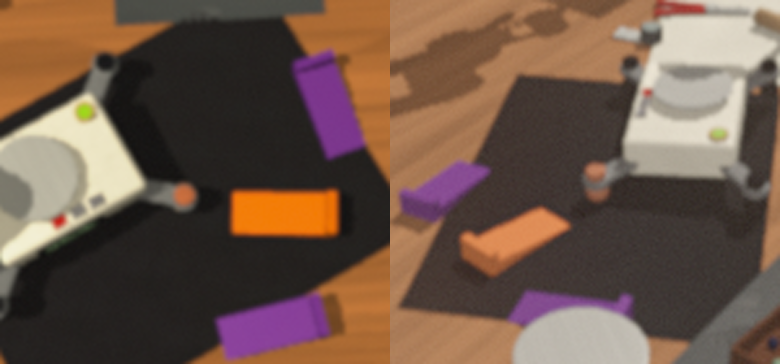

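The copper knob comes out at (590,-5) mm in both views. The shim rectangle is 113 x 49 mm, heel at about (566,-169), nose at about (573,-57). So I want a push heading of about 82° along the heel-to-foot line. I'll make a row planner and start moving.

```bash
cat > plan.py <<'E'
# plan.py x y z yawdeg maxstep(m) : rows in tool axes from the present pose (mm-rounded)
import sys; from h import *
from scipy.spatial.transform import Rotation as R
x,y,z,yaw,st=map(float,sys.argv[1:6]); o=ctrl.get_obs(); p=np.array(o["ee_pos"]); r=R.from_euler("xyz",o["eef_rot"])
t=np.array([x,y,z]); g=R.from_euler("xyz",[np.pi,0,np.radians(yaw)])
print("t",o["time_s"],p.round(4),np.degrees(o["eef_rot"]).round(2),"F",o["force"].round(1),"w",round(o["grip_width"],4))
for i in range(int(sys.argv[6]) if len(sys.argv)>6 else 5):
    d=t-p; n=np.linalg.norm(d); s=d*min(1,st/max(n,1e-9)); a=(r.inv()*g).as_rotvec(); an=np.linalg.norm(a); a=a*min(1,np.radians(6)/max(an,1e-9))
    l=r.inv().apply(s); print({k:float(v) for k,v in zip(("dx","dy","dz","ax","ay","az"),list(l.round(4))+list(np.degrees(a).round(1)))})
    p=p+s; r=r*R.from_rotvec(a)
E
python3 plan.py 0.561 -0.205 0.213 81.7 0.037 25
```

```text
t 0.1 [0.2261 0.5012 0.213 ] [-1.7994e+02 -1.0000e-02  1.5572e+02] F [-0.1  0.5  0.1] w 0.0939
{'dx': -0.0282, 'dy': -0.024, 'dz': 0.0, 'ax': -0.0, 'ay': 0.0, 'az': 6.0}
{'dx': -0.0306, 'dy': -0.0209, 'dz': 0.0, 'ax': -0.0, 'ay': 0.0, 'az': 6.0}
{'dx': -0.0326, 'dy': -0.0176, 'dz': 0.0, 'ax': -0.0, 'ay': 0.0, 'az': 6.0}
{'dx': -0.0342, 'dy': -0.0141, 'dz': 0.0, 'ax': -0.0, 'ay': 0.0, 'az': 6.0}
{'dx': -0.0355, 'dy': -0.0104, 'dz': 0.0, 'ax': -0.0, 'ay': 0.0, 'az': 6.0}
{'dx': -0.0364, 'dy': -0.0066, 'dz': 0.0, 'ax': -0.0, 'ay': 0.0, 'az': 6.0}
{'dx': -0.0369, 'dy': -0.0028, 'dz': 0.0, 'ax': -0.0, 'ay': 0.0, 'az': 6.0}
{'dx': -0.037, 'dy': 0.0011, 'dz': 0.0, 'ax': -0.0, 'ay': 0.0, 'az': 6.0}
{'dx': -0.0367, 'dy': 0.0049, 'dz': 0.0, 'ax': -0.0, 'ay': 0.0, 'az': 6.0}
{'dx': -0.036, 'dy': 0.0087, 'dz': -0.0, 'ax': -0.0, 'ay': 0.0, 'az': 6.0}
{'dx': -0.0348, 'dy': 0.0124, 'dz': -0.0, 'ax': -0.0, 'ay': 0.0, 'az': 6.0}
{'dx': -0.0334, 'dy': 0.016, 'dz': -0.0, 'ax': -0.0, 'ay': 0.0, 'az': 6.0}
{'dx': -0.0315, 'dy': 0.0194, 'dz': -0.0, 'ax': -0.0, 'ay': 0.0, 'az': 2.0}
{'dx': -0.0308, 'dy': 0
[... 183 characters left out ...]
'ay': 0.0, 'az': -0.0}
{'dx': -0.0308, 'dy': 0.0205, 'dz': -0.0, 'ax': -0.0, 'ay': -0.0, 'az': -0.0}
{'dx': -0.0308, 'dy': 0.0205, 'dz': -0.0, 'ax': -0.0, 'ay': -0.0, 'az': -0.0}
{'dx': -0.0308, 'dy': 0.0205, 'dz': -0.0, 'ax': -0.0, 'ay': -0.0, 'az': -0.0}
{'dx': -0.0308, 'dy': 0.0205, 'dz': -0.0, 'ax': -0.0, 'ay': -0.0, 'az': -0.0}
{'dx': -0.0308, 'dy': 0.0205, 'dz': -0.0, 'ax': -0.0, 'ay': -0.0, 'az': -0.0}
{'dx': -0.0038, 'dy': 0.0025, 'dz': -0.0, 'ax': -0.0, 'ay': -0.0, 'az': -0.0}
{'dx': 0.0, 'dy': 0.0, 'dz': 0.0, 'ax': -0.0, 'ay': -0.0, 'az': -0.0}
{'dx': 0.0, 'dy': 0.0, 'dz': 0.0, 'ax': -0.0, 'ay': -0.0, 'az': -0.0}
{'dx': 0.0, 'dy': 0.0, 'dz': 0.0, 'ax': -0.0, 'ay': -0.0, 'az': -0.0}
```

Emit:
{"fn": "play_rows", "kwargs": {"commands": [{"dx":-0.028,"dy":-0.024,"az":6},{"dx":-0.031,"dy":-0.021,"az":6},{"dx":-0.033,"dy":-0.018,"az":6},{"dx":-0.034,"dy":-0.014,"az":6},{"dx":-0.035,"dy":-0.01,"az":6}], "claw": 0.13}}

```text
validation failed for argument at $.co...
```

Emit:
{"fn": "play_rows", "kwargs": {"commands": [{"dx":-0.036,"dy":-0.007,"az":6},{"dx":-0.037,"dy":-0.003,"az":6},{"dx":-0.037,"dy":0.001,"az":6},{"dx":-0.037,"dy":0.005,"az":6},{"dx":-0.036,"dy":0.009,"az":6}]}}

```text
validation failed for argument at $.co...
```

Emit:
{"fn": "play_rows", "kwargs": {"commands": [{"dx":-0.035,"dy":0.012,"az":6},{"dx":-0.033,"dy":0.016,"az":6},{"dx":-0.031,"dy":0.019,"az":2},{"dx":-0.031,"dy":0.02},{"dx":-0.031,"dy":0.02}]}}

```text
validation failed for argument at $.co...
```

```bash
python3 plan.py 0.561 -0.205 0.13 81.7 0.037 10
```

```text
t 0.1 [0.2261 0.5012 0.213 ] [-1.7994e+02 -1.0000e-02  1.5572e+02] F [-0.1  0.5  0.1] w 0.0939
{'dx': -0.028, 'dy': -0.0238, 'dz': 0.0039, 'ax': -0.0, 'ay': 0.0, 'az': 6.0}
{'dx': -0.0304, 'dy': -0.0208, 'dz': 0.0039, 'ax': -0.0, 'ay': 0.0, 'az': 6.0}
{'dx': -0.0324, 'dy': -0.0175, 'dz': 0.0039, 'ax': -0.0, 'ay': 0.0, 'az': 6.0}
{'dx': -0.034, 'dy': -0.014, 'dz': 0.0039, 'ax': -0.0, 'ay': 0.0, 'az': 6.0}
{'dx': -0.0353, 'dy': -0.0103, 'dz': 0.0039, 'ax': -0.0, 'ay': 0.0, 'az': 6.0}
{'dx': -0.0362, 'dy': -0.0066, 'dz': 0.0039, 'ax': -0.0, 'ay': 0.0, 'az': 6.0}
{'dx': -0.0367, 'dy': -0.0028, 'dz': 0.0039, 'ax': -0.0, 'ay': 0.0, 'az': 6.0}
{'dx': -0.0368, 'dy': 0.0011, 'dz': 0.0039, 'ax': -0.0, 'ay': 0.0, 'az': 6.0}
{'dx': -0.0365, 'dy': 0.0049, 'dz': 0.0039, 'ax': -0.0, 'ay': 0.0, 'az': 6.0}
{'dx': -0.0358, 'dy': 0.0087, 'dz': 0.0039, 'ax': -0.0, 'ay': 0.0, 'az': 6.0}
```

Every row needs all six fields.

Emit:
{"fn": "play_rows", "kwargs": {"commands": [{"dx":-0.028,"dy":-0.024,"dz":0,"ax":0,"ay":0,"az":6},{"dx":-0.031,"dy":-0.021,"dz":0,"ax":0,"ay":0,"az":6},{"dx":-0.033,"dy":-0.018,"dz":0,"ax":0,"ay":0,"az":6},{"dx":-0.034,"dy":-0.014,"dz":0,"ax":0,"ay":0,"az":6},{"dx":-0.035,"dy":-0.01,"dz":0,"ax":0,"ay":0,"az":6}], "claw": 0.13}}

```text
time_s: 0.52
ee_pos: [0.3038, 0.3311, 0.2102]
eef_rot: [-3.136, 0.001, 2.184]
force: [0.7, 0.1, 0.7]
grip_width: 0.0643
```

Emit:
{"fn": "play_rows", "kwargs": {"commands": [{"dx":-0.036,"dy":-0.007,"dz":0,"ax":0,"ay":0,"az":6},{"dx":-0.037,"dy":-0.003,"dz":0,"ax":0,"ay":0,"az":6},{"dx":-0.037,"dy":0.001,"dz":0,"ax":0,"ay":0,"az":6},{"dx":-0.037,"dy":0.005,"dz":0,"ax":0,"ay":0,"az":6},{"dx":-0.036,"dy":0.009,"dz":0,"ax":0,"ay":0,"az":6}]}}

```text
time_s: 0.93
ee_pos: [0.3801, 0.1531, 0.21]
eef_rot: [-3.137, 0.004, 1.635]
force: [1.1, -0.3, 0.9]
grip_width: 0.0311
```

```bash
python3 plan.py 0.561 -0.205 0.213 81.7 0.037 16
```

```text
t 0.9333 [0.3801 0.1531 0.21  ] [-179.74    0.23   93.67] F [ 1.1 -0.3  0.9] w 0.0311
{'dx': -0.034, 'dy': 0.0145, 'dz': -0.0002, 'ax': -0.1, 'ay': 0.1, 'az': 6.0}
{'dx': -0.0323, 'dy': 0.018, 'dz': -0.0002, 'ax': -0.1, 'ay': 0.1, 'az': 6.0}
{'dx': -0.0303, 'dy': 0.0213, 'dz': -0.0003, 'ax': 0.0, 'ay': -0.0, 'az': -0.0}
{'dx': -0.0303, 'dy': 0.0213, 'dz': -0.0003, 'ax': 0.0, 'ay': -0.0, 'az': -0.0}
{'dx': -0.0303, 'dy': 0.0213, 'dz': -0.0003, 'ax': 0.0, 'ay': -0.0, 'az': -0.0}
{'dx': -0.0303, 'dy': 0.0213, 'dz': -0.0003, 'ax': 0.0, 'ay': -0.0, 'az': -0.0}
{'dx': -0.0303, 'dy': 0.0213, 'dz': -0.0003, 'ax': 0.0, 'ay': -0.0, 'az': -0.0}
{'dx': -0.0303, 'dy': 0.0213, 'dz': -0.0003, 'ax': 0.0, 'ay': -0.0, 'az': -0.0}
{'dx': -0.0303, 'dy': 0.0213, 'dz': -0.0003, 'ax': 0.0, 'ay': -0.0, 'az': -0.0}
{'dx': -0.0303, 'dy': 0.0213, 'dz': -0.0003, 'ax': 0.0, 'ay': -0.0, 'az': -0.0}
{'dx': -0.0255, 'dy': 0.018, 'dz': -0.0002, 'ax': 0.0, 'ay': -0.0, 'az': -0.0}
{'dx': 0.0, 'dy': 0.0, 'dz': 0.0, 'ax': 0.0, 'ay': -0.0, 'az': -0.0}
{'dx': 0.0, 'dy': 0.0, 'dz': 0.0, 'ax': 0.0, 'ay': -0.0, 'az': -0.0}
{'dx': 0.0, 'dy': 0.0, 'dz': 0.0, 'ax': 0.0, 'ay': -0.0, 'az': -0.0}
{'dx': 0.0, 'dy': 0.0, 'dz': 0.0, 'ax': 0.0, 'ay': -0.0, 'az': -0.0}
{'dx': 0.0, 'dy': 0.0, 'dz': 0.0, 'ax': 0.0, 'ay': -0.0, 'az': -0.0}
```

Emit:
{"fn": "play_rows", "kwargs": {"commands": [{"dx":-0.034,"dy":0.015,"dz":0,"ax":0,"ay":0,"az":6},{"dx":-0.032,"dy":0.018,"dz":0,"ax":0,"ay":0,"az":6},{"dx":-0.03,"dy":0.021,"dz":0,"ax":0,"ay":0,"az":0},{"dx":-0.03,"dy":0.021,"dz":0,"ax":0,"ay":0,"az":0},{"dx":-0.03,"dy":0.021,"dz":0,"ax":0,"ay":0,"az":0}]}}

```text
time_s: 1.35
ee_pos: [0.4627, -0.0214, 0.2103]
eef_rot: [-3.138, 0.005, 1.406]
force: [0.6, 1.0, -0.1]
grip_width: 0.0121
```

Emit:
{"fn": "play_rows", "kwargs": {"commands": [{"dx":-0.03,"dy":0.021,"dz":0,"ax":0,"ay":0,"az":0},{"dx":-0.03,"dy":0.021,"dz":0,"ax":0,"ay":0,"az":0},{"dx":-0.03,"dy":0.021,"dz":0,"ax":0,"ay":0,"az":0},{"dx":-0.03,"dy":0.021,"dz":0,"ax":0,"ay":0,"az":0},{"dx":-0.03,"dy":0.021,"dz":0,"ax":0,"ay":0,"az":0}]}}

```text
time_s: 1.77
ee_pos: [0.5429, -0.1966, 0.2093]
eef_rot: [-3.136, 0.004, 1.404]
force: [0.7, 0.2, 0.6]
grip_width: 0.0125
```

```bash
python3 plan.py 0.561 -0.207 0.090 81.7 0.035 10
```

```text
t 1.7667 [ 0.5429 -0.1966  0.2093] [-179.7     0.24   80.45] F [0.7 0.2 0.6] w 0.0125
{'dx': -0.0019, 'dy': 0.0058, 'dz': 0.0345, 'ax': -0.3, 'ay': 0.2, 'az': -1.2}
{'dx': -0.0022, 'dy': 0.0056, 'dz': 0.0345, 'ax': 0.0, 'ay': -0.0, 'az': -0.0}
{'dx': -0.0022, 'dy': 0.0056, 'dz': 0.0345, 'ax': 0.0, 'ay': 0.0, 'az': -0.0}
{'dx': -0.001, 'dy': 0.0026, 'dz': 0.0159, 'ax': -0.0, 'ay': -0.0, 'az': -0.0}
{'dx': 0.0, 'dy': 0.0, 'dz': 0.0, 'ax': -0.0, 'ay': -0.0, 'az': -0.0}
{'dx': 0.0, 'dy': 0.0, 'dz': 0.0, 'ax': -0.0, 'ay': -0.0, 'az': -0.0}
{'dx': 0.0, 'dy': 0.0, 'dz': 0.0, 'ax': -0.0, 'ay': -0.0, 'az': -0.0}
{'dx': 0.0, 'dy': 0.0, 'dz': 0.0, 'ax': -0.0, 'ay': -0.0, 'az': -0.0}
{'dx': 0.0, 'dy': 0.0, 'dz': 0.0, 'ax': -0.0, 'ay': -0.0, 'az': -0.0}
{'dx': 0.0, 'dy': 0.0, 'dz': 0.0, 'ax': -0.0, 'ay': -0.0, 'az': -0.0}
```

Emit:
{"fn": "play_rows", "kwargs": {"commands": [{"dx":-0.002,"dy":0.006,"dz":0.035,"ax":-0.3,"ay":0.2,"az":-1.2},{"dx":-0.002,"dy":0.006,"dz":0.035,"ax":0,"ay":0,"az":0},{"dx":-0.003,"dy":0.006,"dz":0.035,"ax":0,"ay":0,"az":0},{"dx":-0.002,"dy":0.003,"dz":0.016,"ax":0,"ay":0,"az":0},{"dx":0,"dy":0,"dz":0,"ax":0,"ay":0,"az":0}]}}

```text
time_s: 2.18
ee_pos: [0.5643, -0.2178, 0.0822]
eef_rot: [3.14, 0.002, 1.418]
force: [-0.5, 0.7, 0.2]
grip_width: 0.0125
```

```bash
python3 - <<'E'
from h import *
shot("wrist","w1.png"); print(viewer.camera_model("wrist"))
E
python3 plan.py 0.561 -0.207 0.0125 81.7 0.02 7
```

```text
{'K': array([[329.64241475,   0.        , 319.9684326 ],
       [  0.        , 329.64241475, 199.12494173],
       [  0.        ,   0.        ,   1.        ]]), 'T_tool_cam': array([[ 1.38764514e-03, -9.67678824e-01, -2.52182012e-01,
         7.38169101e-02],
       [ 9.99998981e-01,  1.25806017e-03,  6.75089940e-04,
        -5.07596269e-04],
       [-3.36010095e-04, -2.52182692e-01,  9.67679584e-01,
        -1.71767683e-01],
       [ 0.00000000e+00,  0.00000000e+00,  0.00000000e+00,
         1.00000000e+00]])}
t 2.2333 [ 0.5644 -0.2177  0.0835] [1.7987e+02 1.0000e-01 8.1280e+01] F [-0.5 -0.5 -0.6] w 0.0122
{'dx': 0.0028, 'dy': -0.0014, 'dz': 0.0197, 'ax': 0.1, 'ay': 0.1, 'az': -0.4}
{'dx': 0.0028, 'dy': -0.0014, 'dz': 0.0198, 'ax': -0.0, 'ay': -0.0, 'az': -0.0}
{'dx': 0.0028, 'dy': -0.0014, 'dz': 0.0198, 'ax': 0.0, 'ay': 0.0, 'az': -0.0}
{'dx': 0.0017, 'dy': -0.0008, 'dz': 0.0118, 'ax': 0.0, 'ay': 0.0, 'az': -0.0}
{'dx': 0.0, 'dy': 0.0, 'dz': 0.0, 'ax': -0.0, 'ay': 0.0, 'az': -0.0}
{'dx': 0.0, 'dy': 0.0, 'dz': 0.0, 'ax': -0.0, 'ay': 0.0, 'az': -0.0}
{'dx': 0.0, 'dy': 0.0, 'dz': 0.0, 'ax': -0.0, 'ay': 0.0, 'az': -0.0}
```

View pics/w1.png

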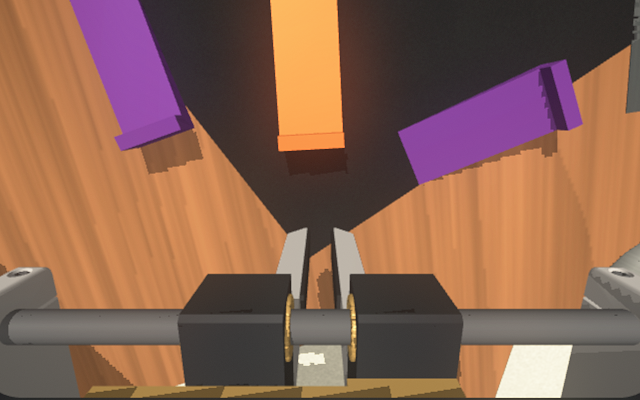

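The wrist view shows the heel face between about (279,150) and (344,149), slightly left of the tool's midline, with the fingertips clear behind it. I'll project the heel into tool and world coordinates.

```bash
cat >> h.py <<'E'
def wray(uv,z,o=None):
    from scipy.spatial.transform import Rotation as R
    o=o or ctrl.get_obs(); m=viewer.camera_model("wrist"); T=np.eye(4); T[:3,:3]=R.from_euler("xyz",o["eef_rot"]).as_matrix(); T[:3,3]=o["ee_pos"]; T=T@m["T_tool_cam"]
    d=T[:3,:3]@np.linalg.inv(m["K"])@np.array([uv[0],uv[1],1.]); return T[:3,3]+d*(z-T[2,3])/d[2]
E
python3 - <<'E'
from h import *
im=cv2.imread("pics/w1.png")[:,:,::-1].copy(); m=cv2.inRange(cv2.cvtColor(im,cv2.COLOR_RGB2HSV),(7,200,180),(20,255,255)); m[170:]=0;m[:,:250]=0;m[:,370:]=0
for r in (20,60,100,125,132,136,140,144,148,150): 
    c=np.flatnonzero(m[r]); print(r,c.min() if len(c) else 0,c.max() if len(c) else 0, im[r,310])
for n,u,z in (("L",(278.5,150.5),0),("R",(344.5,148.5),0),("Lt",(278,138),.026),("Rt",(345,136),.026)): print(n,(wray(u,z)*1000).round(1))
E
```

```text
20 0 0 [252 181  94]
60 0 0 [253 176  90]
100 0 0 [253 172  87]
125 0 0 [253 169  85]
132 0 0 [253 169  86]
136 0 0 [251 152  76]
140 0 0 [251 151  75]
144 0 0 [251 150  75]
148 0 0 [254 149  74]
150 0 0 [66 37 32]
L [ 539.5 -167.5    0. ]
R [ 590.  -173.6    0. ]
Lt [ 544.3 -156.7   26. ]
Rt [ 589.9 -162.2   26. ]
```

```bash
python3 - <<'E'
from h import *
L=wray((278.5,150.5),.026);R=wray((344.5,148.5),.026); c=(L+R)/2; d=R-L; print(L,R,np.linalg.norm(d),c, "push dir deg",np.degrees(np.arctan2(d[1],d[0]))+90)
print("inner edge",wray((278,136.5),.026),wray((345,134.5),.026)); f=np.array([.590,-.005]); v=f-c[:2]; print("heel->foot deg",np.degrees(np.arctan2(v[1],v[0])),np.linalg.norm(v))
E
```

```text
[ 0.54313081 -0.16511774  0.026     ] [ 0.58845465 -0.17062675  0.026     ] 0.04565742014530229 [ 0.56579273 -0.16787225  0.026     ] push dir deg 83.06982755667687
inner edge [ 0.54452625 -0.15568365  0.026     ] [ 0.59004401 -0.16124644  0.026     ]
heel->foot deg 81.54616669691332 0.16466135300644247
```

The heel's top outer edge measures 45.7 mm wide, centred at (566,-168), heading 83°, with the foot 165 mm away at 81.5°. I'll lower the fingers behind it.

Emit:
{"fn": "play_rows", "kwargs": {"commands": [{"dx":0.003,"dy":-0.001,"dz":0.02,"ax":0.1,"ay":0.1,"az":-0.3},{"dx":0.003,"dy":-0.001,"dz":0.02,"ax":0,"ay":0,"az":0},{"dx":0.003,"dy":-0.001,"dz":0.018,"ax":0,"ay":0,"az":0},{"dx":0.002,"dy":-0.001,"dz":0.004,"ax":0,"ay":0,"az":0},{"dx":0,"dy":0,"dz":0,"ax":0,"ay":0,"az":0}]}}

```text
time_s: 2.65
ee_pos: [0.5648, -0.2063, 0.0274]
eef_rot: [3.133, 0.002, 1.425]
force: [-0.4, 0.1, 0.1]
grip_width: 0.012
```

```bash
python3 plan.py 0.5613 -0.198 0.0125 81.6 0.01
```

```text
t 2.65 [ 0.5648 -0.2063  0.0274] [1.7948e+02 1.3000e-01 8.1620e+01] F [-0.4  0.1  0.1] w 0.012
{'dx': 0.0044, 'dy': -0.0027, 'dz': 0.0085, 'ax': 0.5, 'ay': 0.1, 'az': 0.0}
{'dx': 0.0033, 'dy': -0.002, 'dz': 0.0063, 'ax': -0.0, 'ay': -0.0, 'az': -0.0}
{'dx': 0.0, 'dy': 0.0, 'dz': 0.0, 'ax': -0.0, 'ay': -0.0, 'az': -0.0}
{'dx': 0.0, 'dy': 0.0, 'dz': 0.0, 'ax': 0.0, 'ay': 0.0, 'az': 0.0}
{'dx': 0.0, 'dy': 0.0, 'dz': 0.0, 'ax': -0.0, 'ay': -0.0, 'az': -0.0}
```

Emit:
{"fn": "play_rows", "kwargs": {"commands": [{"dx":0.003,"dy":-0.002,"dz":0.008,"ax":0.5,"ay":0.1,"az":0},{"dx":0.003,"dy":-0.002,"dz":0.005,"ax":0,"ay":0,"az":0},{"dx":0.002,"dy":0,"dz":0.001,"ax":0,"ay":0,"az":0},{"dx":0,"dy":0,"dz":0,"ax":0,"ay":0,"az":0},{"dx":0,"dy":0,"dz":0,"ax":0,"ay":0,"az":0}]}}

```text
time_s: 3.07
ee_pos: [0.564, -0.1976, 0.0179]
eef_rot: [3.136, 0.002, 1.425]
force: [-0.3, -0.4, -0.4]
grip_width: 0.0122
```

```bash
python3 plan.py 0.567 -0.158 0.0125 81.6 0.008
```

```text
t 3.0667 [ 0.564  -0.1976  0.0179] [1.7965e+02 1.2000e-01 8.1650e+01] F [-0.3 -0.4 -0.4] w 0.0122
{'dx': 0.0079, 'dy': -0.0006, 'dz': 0.0011, 'ax': 0.3, 'ay': 0.1, 'az': 0.1}
{'dx': 0.0079, 'dy': -0.0006, 'dz': 0.0011, 'ax': -0.0, 'ay': 0.0, 'az': 0.0}
{'dx': 0.0079, 'dy': -0.0006, 'dz': 0.0011, 'ax': 0.0, 'ay': 0.0, 'az': 0.0}
{'dx': 0.0079, 'dy': -0.0006, 'dz': 0.0011, 'ax': 0.0, 'ay': 0.0, 'az': 0.0}
{'dx': 0.0079, 'dy': -0.0006, 'dz': 0.0011, 'ax': 0.0, 'ay': 0.0, 'az': 0.0}
```

Emit:
{"fn": "play_rows", "kwargs": {"commands": [{"dx":0.004,"dy":-0.002,"dz":0.004,"ax":0.3,"ay":0.1,"az":0},{"dx":0.004,"dy":-0.001,"dz":0.003,"ax":0,"ay":0,"az":0},{"dx":0.005,"dy":-0.001,"dz":0.001,"ax":0,"ay":0,"az":0},{"dx":0.006,"dy":0,"dz":0.001,"ax":0,"ay":0,"az":0},{"dx":0.006,"dy":0,"dz":0,"ax":0,"ay":0,"az":0}]}}

```text
time_s: 3.48
ee_pos: [0.5639, -0.1713, 0.0088]
eef_rot: [3.14, 0.001, 1.424]
force: [0.2, -0.8, 0.1]
grip_width: 0.0124
```

```bash
python3 plan.py 0.572 -0.130 0.012 81.6 0.008
```

```text
t 3.4833 [ 0.5639 -0.1713  0.0088] [1.799e+02 4.000e-02 8.158e+01] F [ 0.2 -0.8  0.1] w 0.0124
{'dx': 0.008, 'dy': 0.0004, 'dz': -0.0006, 'ax': 0.1, 'ay': 0.0, 'az': -0.0}
{'dx': 0.008, 'dy': 0.0004, 'dz': -0.0006, 'ax': 0.0, 'ay': -0.0, 'az': -0.0}
{'dx': 0.008, 'dy': 0.0004, 'dz': -0.0006, 'ax': -0.0, 'ay': 0.0, 'az': 0.0}
{'dx': 0.008, 'dy': 0.0004, 'dz': -0.0006, 'ax': -0.0, 'ay': -0.0, 'az': -0.0}
{'dx': 0.008, 'dy': 0.0004, 'dz': -0.0006, 'ax': 0.0, 'ay': 0.0, 'az': 0.0}
```

Emit:
{"fn": "play_rows", "kwargs": {"commands": [{"dx":0.006,"dy":0,"dz":-0.003,"ax":0.1,"ay":0,"az":0},{"dx":0.007,"dy":0,"dz":0,"ax":0,"ay":0,"az":0},{"dx":0.008,"dy":0,"dz":0,"ax":0,"ay":0,"az":0},{"dx":0.007,"dy":0,"dz":0,"ax":0,"ay":0,"az":0},{"dx":0.005,"dy":0,"dz":0,"ax":0,"ay":0,"az":0}]}}

```text
time_s: 3.9
ee_pos: [0.5694, -0.1343, 0.0123]
eef_rot: [-3.142, 0.001, 1.425]
force: [0.0, -0.3, -0.1]
grip_width: 0.0123
```

```bash
python3 - <<'E'
from h import *
w=shot("wrist","w2.png"); t=shot("top","t2.png"); 
c=np.hstack([w[:300,140:540],cv2.resize(t[150:250,280:413],(400,300),interpolation=2)])
cv2.imwrite("pics/c2.png",c[:,:,::-1])
E
python3 plan.py 0.576 -0.105 0.012 81.6 0.006
```

```text
t 4.0 [ 0.5694 -0.1343  0.0123] [-1.800e+02  4.000e-02  8.167e+01] F [ 0.1 -0.4 -0.8] w 0.0122
{'dx': 0.006, 'dy': 0.0005, 'dz': 0.0001, 'ax': -0.0, 'ay': 0.0, 'az': 0.1}
{'dx': 0.006, 'dy': 0.0004, 'dz': 0.0001, 'ax': -0.0, 'ay': -0.0, 'az': 0.0}
{'dx': 0.006, 'dy': 0.0004, 'dz': 0.0001, 'ax': -0.0, 'ay': -0.0, 'az': 0.0}
{'dx': 0.006, 'dy': 0.0004, 'dz': 0.0001, 'ax': -0.0, 'ay': -0.0, 'az': 0.0}
{'dx': 0.006, 'dy': 0.0004, 'dz': 0.0001, 'ax': -0.0, 'ay': -0.0, 'az': 0.0}
```

View pics/c2.png

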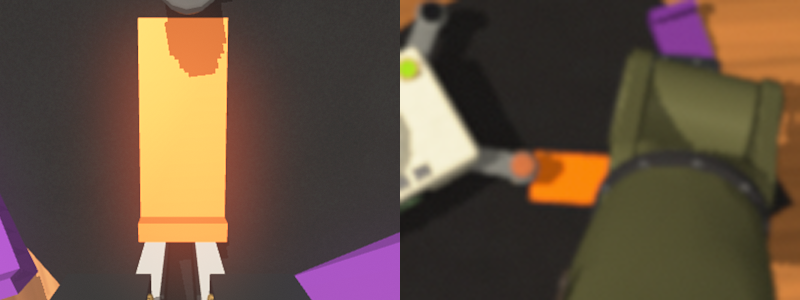

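The shim lies square against both fingertips, aligned with the tool. Its nose is just reaching the foot, which sits a few mm right of the shim's centreline. I'll keep pushing and watch the force.

Emit:
{"fn": "play_rows", "kwargs": {"commands": [{"dx":0.005,"dy":0.001,"dz":0,"ax":0,"ay":0,"az":0},{"dx":0.005,"dy":0,"dz":0,"ax":0,"ay":0,"az":0},{"dx":0.005,"dy":0,"dz":0,"ax":0,"ay":0,"az":0},{"dx":0.005,"dy":0,"dz":0,"ax":0,"ay":0,"az":0},{"dx":0.005,"dy":0,"dz":0,"ax":0,"ay":0,"az":0}]}}

```text
time_s: 4.42
ee_pos: [0.5743, -0.1102, 0.0125]
eef_rot: [3.141, 0.003, 1.424]
force: [-1.0, -3.7, -0.2]
grip_width: 0.0128
```

Emit:
{"fn": "play_rows", "kwargs": {"commands": [{"dx":0.004,"dy":0,"dz":0,"ax":0,"ay":0,"az":0},{"dx":0.004,"dy":0,"dz":0,"ax":0,"ay":0,"az":0},{"dx":0.004,"dy":0,"dz":0,"ax":0,"ay":0,"az":0},{"dx":0.004,"dy":0,"dz":0,"ax":0,"ay":0,"az":0},{"dx":0.004,"dy":0,"dz":0,"ax":0,"ay":0,"az":0}]}}

```text
time_s: 4.83
ee_pos: [0.5774, -0.0884, 0.0124]
eef_rot: [3.141, 0.003, 1.424]
force: [-0.4, -4.6, 0.1]
grip_width: 0.0124
```

```bash
python3 plan.py 0.581 -0.066 0.012 81.6 0.004
```

```text
t 4.8333 [ 0.5774 -0.0884  0.0124] [179.98   0.2   81.56] F [-0.4 -4.6  0.1] w 0.0124
{'dx': 0.004, 'dy': 0.0, 'dz': 0.0001, 'ax': 0.0, 'ay': 0.2, 'az': -0.0}
{'dx': 0.004, 'dy': 0.0, 'dz': 0.0001, 'ax': -0.0, 'ay': 0.0, 'az': 0.0}
{'dx': 0.004, 'dy': 0.0, 'dz': 0.0001, 'ax': -0.0, 'ay': 0.0, 'az': 0.0}
{'dx': 0.004, 'dy': 0.0, 'dz': 0.0001, 'ax': -0.0, 'ay': 0.0, 'az': 0.0}
{'dx': 0.004, 'dy': 0.0, 'dz': 0.0001, 'ax': -0.0, 'ay': 0.0, 'az': 0.0}
```

Emit:
{"fn": "play_rows", "kwargs": {"commands": [{"dx":0.003,"dy":0,"dz":0,"ax":0,"ay":0,"az":0},{"dx":0.003,"dy":0,"dz":0,"ax":0,"ay":0,"az":0},{"dx":0.003,"dy":0,"dz":0,"ax":0,"ay":0,"az":0},{"dx":0.003,"dy":0,"dz":0,"ax":0,"ay":0,"az":0},{"dx":0.002,"dy":0,"dz":0,"ax":0,"ay":0,"az":0}]}}

```text
time_s: 5.25
ee_pos: [0.5798, -0.0727, 0.0124]
eef_rot: [3.141, 0.003, 1.424]
force: [-0.5, -4.6, -0.0]
grip_width: 0.0121
```

Emit:
{"fn": "play_rows", "kwargs": {"commands": [{"dx":0.001,"dy":0,"dz":0,"ax":0,"ay":0,"az":0},{"dx":0.001,"dy":0,"dz":0,"ax":0,"ay":0,"az":0},{"dx":0.001,"dy":0,"dz":0,"ax":0,"ay":0,"az":0},{"dx":0.001,"dy":0,"dz":0,"ax":0,"ay":0,"az":0},{"dx":0.001,"dy":0,"dz":0,"ax":0,"ay":0,"az":0}]}}

```text
time_s: 5.67
ee_pos: [0.5806, -0.0672, 0.0124]
eef_rot: [3.141, 0.004, 1.424]
force: [-0.5, -4.0, 0.2]
grip_width: 0.0122
```

```bash
python3 - <<'E'
from h import *
w=shot("wrist","w3.png"); t=shot("scene","s3.png")
c=np.hstack([w[:300,140:540],cv2.resize(t[140:260,250:410],(400,300),interpolation=2)])
cv2.imwrite("pics/c3.png",c[:,:,::-1]); o=ctrl.get_obs(); print(o["ee_pos"],o["force"])
E
```

```text
[ 0.58059735 -0.06705466  0.01235296] [-0.34028638 -2.5434118   0.49665382]
```

View pics/c3.png

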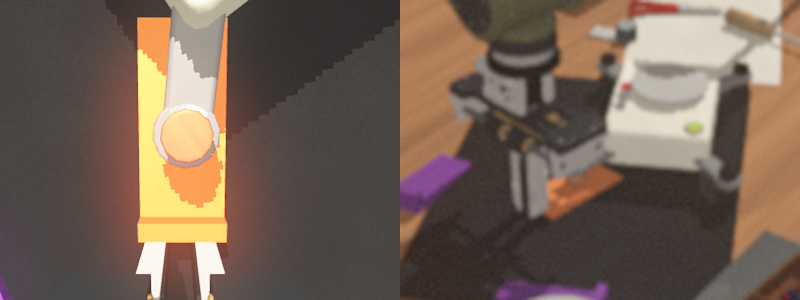

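The foot now rides on the shim near mid-length, at crop (187,135), almost on its centreline. I'll measure how far it is from the heel.

```bash
python3 - <<'E'
from h import *
k=wray((327,135),.049); o=ctrl.get_obs(); u=np.array([np.cos(o["eef_rot"][2]),np.sin(o["eef_rot"][2])])
print("knob",k,"foot to heel face mm",((k[:2]-o["ee_pos"][:2])@u-.008)*1e3,"nose ext", ((wray((322,17),.001)[:2]-o["ee_pos"][:2])@u-.008)*1e3)
E
```

```text
knob [ 0.59252243 -0.00264818  0.049     ] foot to heel face mm 57.45823596725392 nose ext 112.40573512187821
```

About 56 mm to the heel, so the foot is near the shim's middle. It needs roughly 5–8 mm more, which I'll do in small steps.

Emit:
{"fn": "play_rows", "kwargs": {"commands": [{"dx":0.001,"dy":0,"dz":0,"ax":0,"ay":0,"az":0},{"dx":0.001,"dy":0,"dz":0,"ax":0,"ay":0,"az":0},{"dx":0.001,"dy":0,"dz":0,"ax":0,"ay":0,"az":0},{"dx":0.001,"dy":0,"dz":0,"ax":0,"ay":0,"az":0},{"dx":0.0005,"dy":0,"dz":0,"ax":0,"ay":0,"az":0}]}}

```text
time_s: 6.18
ee_pos: [0.5811, -0.0641, 0.0124]
eef_rot: [3.141, 0.006, 1.424]
force: [-2.4, -7.7, -0.0]
grip_width: 0.012
```

Emit:
{"fn": "play_rows", "kwargs": {"commands": [{"dx":0.0007,"dy":0,"dz":0,"ax":0,"ay":0,"az":0},{"dx":0.0007,"dy":0,"dz":0,"ax":0,"ay":0,"az":0},{"dx":0.0007,"dy":0,"dz":0,"ax":0,"ay":0,"az":0},{"dx":0,"dy":0,"dz":0,"ax":0,"ay":0,"az":0},{"dx":0,"dy":0,"dz":0,"ax":0,"ay":0,"az":0}]}}

```text
time_s: 6.6
ee_pos: [0.5811, -0.0638, 0.0124]
eef_rot: [3.141, 0.008, 1.423]
force: [-0.1, -2.4, 1.0]
grip_width: 0.0122
```

Emit:
{"fn": "play_rows", "kwargs": {"commands": [{"dx":0.001,"dy":0,"dz":0,"ax":0,"ay":-0.4,"az":0},{"dx":0.0015,"dy":0,"dz":0,"ax":0,"ay":0,"az":0},{"dx":0.0015,"dy":0,"dz":0,"ax":0,"ay":0,"az":0},{"dx":0.0015,"dy":0,"dz":0,"ax":0,"ay":0,"az":0},{"dx":0.0015,"dy":0,"dz":0,"ax":0,"ay":0,"az":0}]}}

```text
time_s: 7.02
ee_pos: [0.5818, -0.06, 0.0125]
eef_rot: [3.141, 0.021, 1.422]
force: [-1.8, -8.5, 0.9]
grip_width: 0.0122
```

```bash
python3 - <<'E'
from h import *
o=ctrl.get_obs(); print(o["ee_pos"],o["force"])
w=shot("wrist","w4.png"); t=shot("scene","s4.png")
s0=cv2.imread("pics/s0.png")[:,:,::-1]
c=np.hstack([w[50:250,240:400].repeat(2,0).repeat(2,1)[:300],cv2.resize(s0[140:260,310:410],(240,300),interpolation=2),cv2.resize(t[140:260,310:410],(240,300),interpolation=2)])
cv2.imwrite("pics/c4.png",c[:,:,::-1])
E
```

```text
[ 0.58180693 -0.06000648  0.01254768] [-1.83395407 -8.52058701  0.92535061]
```

View pics/c4.png

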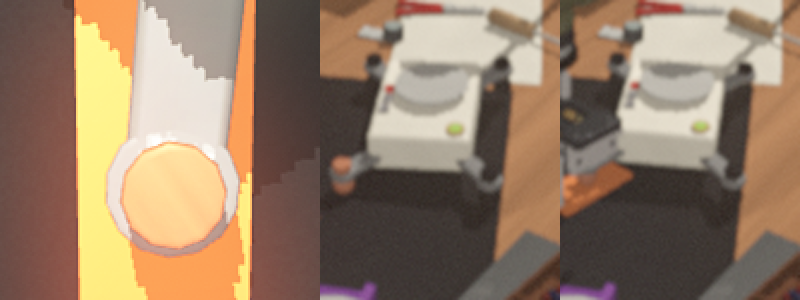

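```bash
python3 - <<'E'
from h import *
im=cv2.imread("pics/w4.png")[:,:,::-1]
print([ (r,im[r,283].tolist()) for r in list(range(8,24,2))+list(range(212,250,3))])
k=wray((326.5,147.5),.054); h=wray((322,241),.026); n=wray((322,17),.001)
print("knob",k,"heel-top-outer",h, "dist",np.linalg.norm((k-h)[:2])*1e3,"len",np.linalg.norm((n-h)[:2])*1e3); o=ctrl.get_obs(); print(o["ee_pos"],o["force"],o["eef_rot"])
a=wray((327,135),.054-.005);print(a)
E
```

```text
[(8, [77, 66, 58]), (10, [78, 66, 59]), (12, [79, 67, 59]), (14, [71, 62, 58]), (16, [246, 144, 80]), (18, [250, 156, 85]), (20, [250, 158, 86]), (22, [250, 157, 85]), (212, [255, 234, 126]), (215, [255, 235, 127]), (218, [255, 178, 93]), (221, [255, 180, 94]), (224, [255, 213, 110]), (227, [255, 223, 117]), (230, [255, 223, 117]), (233, [255, 222, 116]), (236, [255, 223, 117]), (239, [255, 222, 116]), (242, [255, 192, 101]), (245, [142, 97, 88]), (248, [242, 228, 214])]
knob [0.5930385  0.00100482 0.054     ] heel-top-outer [ 0.58408091 -0.04929242  0.026     ] dist 51.08865983077061 len 109.03439482972433
[ 0.58182461 -0.05978301  0.01252162] [-1.49914869 -7.7805418   0.35208871] [3.14151139 0.02044107 1.4222494 ]
[0.59394981 0.00528608 0.049     ]
```

The foot is about 51 mm from the heel face, near shim x = -4, where level is just reached, and the resistance is climbing. A couple more mm gives some margin.

Emit:
{"fn": "play_rows", "kwargs": {"commands": [{"dx":0.0015,"dy":0,"dz":0,"ax":0,"ay":0,"az":0},{"dx":0.0015,"dy":0,"dz":0,"ax":0,"ay":0,"az":0},{"dx":0.0015,"dy":0,"dz":0,"ax":0,"ay":0,"az":0},{"dx":0.0015,"dy":0,"dz":0,"ax":0,"ay":0,"az":0},{"dx":0,"dy":0,"dz":0,"ax":0,"ay":0,"az":0}]}}

```text
time_s: 7.53
ee_pos: [0.5824, -0.0567, 0.0126]
eef_rot: [-3.142, 0.025, 1.421]
force: [0.2, -0.2, 1.1]
grip_width: 0.012
```

```bash
python3 - <<'E'
from h import *
w=shot("wrist","w5.png"); o=ctrl.get_obs(); print(o["ee_pos"],o["force"],o["eef_rot"])
hsv=cv2.cvtColor(w,cv2.COLOR_RGB2HSV)
for n in ("w4","w5"):
    im=cv2.imread(f"pics/{n}.png"); g=cv2.cvtColor(im,cv2.COLOR_BGR2GRAY); c=cv2.HoughCircles(g[100:220,280:380],cv2.HOUGH_GRADIENT,1,50,param1=80,param2=12,minRadius=20,maxRadius=32); print(n,c)
    col=im[:,283].astype(int); print([r for r in range(235,255) if abs(col[r]-col[r-1]).sum()>60],[r for r in range(5,30) if abs(col[r]-col[r-1]).sum()>60])
E
```

```text
[ 0.58237879 -0.05658823  0.0125869 ] [-0.32166558 -4.59725847  0.28946022] [-3.14159214  0.02526491  1.42152593]
w4 [[[45.5 47.5 25.7]]]
[243, 246, 247, 248] [15, 16]
w5 [[[47.5 46.5 25.8]]]
[242, 243, 246, 247, 248] [14, 15]
```

The knob stayed put relative to the shim while the hand advanced 3 mm, so the scale itself has started to slide. That is the sign that it is level. I'll back off straight and check.

Emit:
{"fn": "play_rows", "kwargs": {"commands": [{"dx":-0.006,"dy":0,"dz":0,"ax":0,"ay":0,"az":0},{"dx":-0.01,"dy":0,"dz":0,"ax":0,"ay":0,"az":0},{"dx":-0.012,"dy":0,"dz":0,"ax":0,"ay":0,"az":0},{"dx":-0.012,"dy":0,"dz":-0.005,"ax":0,"ay":0,"az":0},{"dx":-0.01,"dy":0,"dz":-0.02,"ax":0,"ay":0,"az":0}]}}

```text
time_s: 8.0
ee_pos: [0.5726, -0.1067, 0.036]
eef_rot: [-3.135, 0.023, 1.424]
force: [0.5, -0.1, -0.7]
grip_width: 0.0121
```

Emit:
{"fn": "play_rows", "kwargs": {"commands": [{"dx":-0.03,"dy":0,"dz":-0.02,"ax":0,"ay":0,"az":0},{"dx":-0.035,"dy":0,"dz":-0.02,"ax":0,"ay":0,"az":0},{"dx":-0.035,"dy":0,"dz":-0.02,"ax":0,"ay":0,"az":0},{"dx":-0.035,"dy":0,"dz":-0.02,"ax":0,"ay":0,"az":0},{"dx":-0.035,"dy":0,"dz":-0.02,"ax":0,"ay":0,"az":0}]}}

```text
time_s: 8.42
ee_pos: [0.5456, -0.2781, 0.1441]
eef_rot: [-3.133, 0.021, 1.427]
force: [0.1, 0.0, -0.3]
grip_width: 0.0127
```

```bash
python3 - <<'E'
from h import *
o=ctrl.get_obs(); print(o["ee_pos"],o["force"])
t=shot("top","t6.png"); s=shot("scene","s6.png")
t0=cv2.imread("pics/t0.png")[:,:,::-1]; s0=cv2.imread("pics/s0.png")[:,:,::-1]
f=lambda a,b:np.hstack([cv2.resize(a[140:260,205:335],(400,300),interpolation=2),cv2.resize(b[120:240,290:420],(400,300),interpolation=2)])
cv2.imwrite("pics/c6.png",np.vstack([f(t0,s0),f(t,s)])[:,:,::-1])
E
```

```text
[ 0.54555025 -0.2780615   0.14410397] [ 0.14934542  0.02017257 -0.32954694]
```

View pics/c6.png

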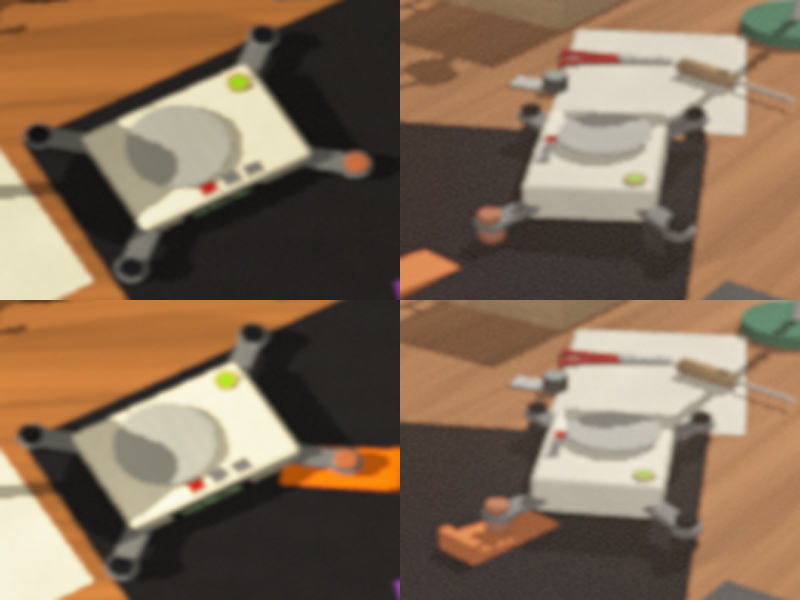

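Bottom row: the copper foot sits at mid-shim, the hand is clear and the scale has shifted only a few mm. Two numeric checks: the foot's position along the shim, and the far foot's height drop from two-view triangulation.

```bash
python3 - <<'E'
from m import *
def dark(im,c,w=7):
    g=cv2.cvtColor(im,cv2.COLOR_RGB2GRAY)[c[1]-w:c[1]+w+1,c[0]-w:c[0]+w+1].astype(float); q=np.clip(80-g,0,None); y,x=np.mgrid[-w:w+1,-w:w+1]
    return np.array([c[0]+(q*x).sum()/q.sum(),c[1]+(q*y).sum()/q.sum()])
def tri(pt,ps):
    P=[]
    for n in("top","scene"):
        m=viewer.camera_model(n); P.append(m["K"]@np.linalg.inv(m["pose"])[:3])
    X=cv2.triangulatePoints(*P,pt,ps)[:,0]; return (X[:3]/X[3]*1000).round(1)
def im(n): return cv2.imread(f"pics/{n}.png")[:,:,::-1].copy()
# far-foot cap seeds from the crops: (205+u/3.077,140+v/2.5), (290+u/3.077,120+v/2.5)
T=lambda u,v:(round(205+u/3.077),round(140+v/2.5)); S=lambda u,v:(round(290+(u-400)/3.077),round(120+v/2.5))
def temp(n0,n1,c,w=9):  # sub-pixel shift of a patch by ECC
    a=cv2.cvtColor(im(n0),cv2.COLOR_RGB2GRAY);b=cv2.cvtColor(im(n1),cv2.COLOR_RGB2GRAY)
    W=np.eye(2,3,dtype=np.float32); W[:,2]=[c[0]-w,c[1]-w]
    cc,W=cv2.findTransformECC(a[c[1]-w:c[1]+w,c[0]-w:c[0]+w],b,W,cv2.MOTION_TRANSLATION,(3,200,1e-5)); return W[:,2]-[c[0]-w,c[1]-w],round(cc,3)
for nm,t,s in(("far",T(38,135),S(693,117)),("left",T(130,268),S(532,115)),("right",T(262,35),S(680,230)),("short",T(357,163),S(490,220))):
    dt,c1=temp("t0","t6",t); ds,c2=temp("s0","s6",s); t=np.array(t,float);s=np.array(s,float)
    a=tri(t,s);b=tri(t+dt,s+ds); print(nm,a,b,"move",(b-a).round(1),"ecc",c1,c2)
a=im("t6"); hsv=cv2.cvtColor(a,cv2.COLOR_RGB2HSV); m=cv2.inRange(hsv,(8,215,120),(20,255,255)); m,c,s=big(m); print("shim bbox",s)
heel=ray("top",(s[0]+s[2]-.5,s[1]+s[3]/2),.026); foot("top",a,(317,204),.049); print("heel edge",(heel*1000).round(1))
E
```

```text
far [636.9 278.7  41.2] [639.9 284.3  36.6] move [ 3.   5.6 -4.6] ecc 0.96 0.948
left [487.4 202.2  30.2] [491.3 207.7  33.4] move [3.9 5.5 3.2] ecc 0.898 0.962
right [745.2  72.9  31. ] [745.3  82.   31.2] move [0.1 9.1 0.2] ecc 0.968 0.956
short [592.3  -6.2  26.2] [598.5  42.5  23.3] move [ 6.2 48.7 -2.9] ecc 0.625 0.664
shim bbox [296 199  41  18 379]
top foot px [316.41447368 203.33552632] [303 198  28  13 152] at z 0.049 [592.    5.4  49. ]
heel edge [580.3 -49.6  26. ]
```

The far foot dropped and the others held, but 1 px is about 2.7 mm here, so this is too coarse. A closer wrist look from above will settle whether the shim stayed put.

Emit:
{"fn": "play_rows", "kwargs": {"commands": [{"dx":0.035,"dy":0,"dz":0,"ax":0,"ay":0,"az":0},{"dx":0.035,"dy":0,"dz":0,"ax":0,"ay":0,"az":0},{"dx":0.035,"dy":0,"dz":0,"ax":0,"ay":0,"az":0},{"dx":0.035,"dy":0,"dz":0,"ax":0,"ay":0,"az":0},{"dx":0.035,"dy":0,"dz":0,"ax":0,"ay":-1.2,"az":0}]}}

```text
time_s: 8.93
ee_pos: [0.5698, -0.1142, 0.143]
eef_rot: [-3.14, 0.045, 1.407]
force: [1.0, -0.3, 0.8]
grip_width: 0.0123
```

Emit:
{"fn": "play_rows", "kwargs": {"commands": [{"dx":0.01,"dy":0,"dz":0,"ax":0,"ay":0,"az":0},{"dx":0,"dy":0,"dz":0,"ax":0,"ay":0,"az":0},{"dx":0,"dy":0,"dz":0,"ax":0,"ay":0,"az":0},{"dx":0,"dy":0,"dz":0,"ax":0,"ay":0,"az":0},{"dx":0,"dy":0,"dz":0,"ax":0,"ay":0,"az":0}]}}

```text
time_s: 9.35
ee_pos: [0.5708, -0.101, 0.1423]
eef_rot: [-3.139, 0.044, 1.412]
force: [0.3, -0.9, 1.2]
grip_width: 0.0123
```

```bash
python3 - <<'E'
from h import *
o=ctrl.get_obs(); import json; json.dump({k:list(o[k]) for k in("ee_pos","eef_rot")},open("o7.json","w")); print(o["ee_pos"],o["eef_rot"])
shot("wrist","w7.png")
E
```

```text
[ 0.5707894  -0.10098476  0.14233644] [-3.13858539  0.04437845  1.41161644]
```

View pics/w7.png

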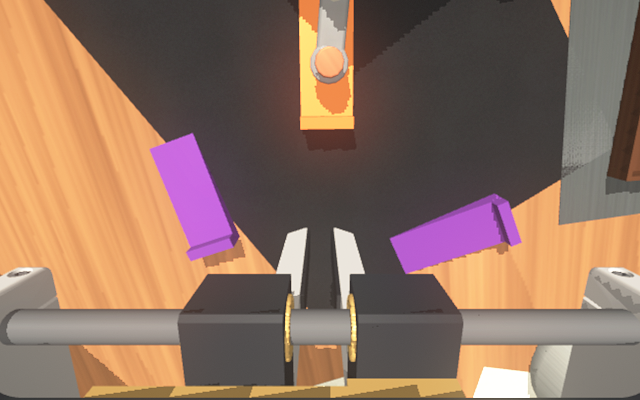

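```bash
python3 - <<'E'
from h import *; import json
o=json.load(open("o7.json"))
k=wray((329,63),.049,o); h=wray((327,129.5),.026,o); L=wray((300,129.5),.026,o); R=wray((354.5,129.5),.026,o)
print("knob",k,"heel",h,"dist mm",np.linalg.norm((k-h)[:2])*1e3,"heel width",np.linalg.norm(R-L)*1e3)
E
```

```text
knob [0.59337432 0.00230946 0.049     ] heel [ 0.58473135 -0.04719257  0.026     ] dist mm 50.250894029608176 heel width 46.238951216643954
```

With the hand off, the foot is about 50 mm from the heel face, so shim x is about -5. That is inside the 3–10 mm level window, where the wedge is about 9.2 mm thick. Handing in.

```bash
python3 -c "
from h import *
print(workorder.hand_in()); o=ctrl.get_obs(); print(o['time_s'],o['force'])"
```

```text
the job is handed in; nothing more can be done
None
the job is handed in; nothing more can be done
```

I pushed the orange shim thin end first under the copper foot with two nearly closed fingertips on its heel. I stopped when the scale began to slide with the shim, backed the hand straight off and up, and handed in. By the shim's position under the foot the scale should be level, but I did not confirm all three black feet directly.

- **Push force:** it rose from about 4.5 N to about 8.5 N. I never saw the 13–20 N the brief gives for a level scale. In the last 3 mm of the push the foot stayed fixed relative to the shim, so I took the scale to be level at that point.
- **Shim position after release:** the wrist camera put the foot about 50 mm from the heel face, which is 5 mm to the heel side of the middle. That is inside the stated 3–10 mm window, where the wedge is about 9.2 mm thick.
- **Black feet:** comparing before and after in two views, the far foot dropped about 4.6 mm where 9 mm was expected. The left foot appeared to rise 3.2 mm and the right foot 0.2 mm. At about 2.7 mm per pixel this check is too coarse to confirm or rule out level, and it failed outright on the copper foot (bad match).
- **Scale shift:** the black feet moved roughly 6–9 mm, well under the 30 mm limit.
- **Other things:** nothing else on the bench looked disturbed in the last pictures. The hand was clear of everything, at about 9 s of the 48 s.

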